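Free a battery pack from its locked charging cradle

TASK

The grey battery pack is locked in the charging cradle by a sprung bolt hidden in the black latch housing. Push the blade of the orange-handled release tool fully home through the yellow-framed slot in the end of that housing and leave it there to hold the bolt back; then lift the pack out by its handle, without wrenching it against the bolt, and set it down upright (not dropped) in the middle of the blue mat. Leave the tool in the slot, and leave everything else on the bench where it is.

Things in the scene. Friction and masses are not known exactly. Their poses are not given: they have to be found in the camera images.
- cradle: Charging cradle, fixed; base 158 x 164 x 12 mm. Origin: on the bench under the docked pack's axis; z up. Bay for the pack: floor at z = 12, 71 (x) x 135 mm (y), centred on the origin; grey walls up to z = 62 (-x side) and 50 mm (y ends). The black latch housing (steel cover) closes its +x side: x 35 to 100, y -76 to 76, top at z = 87 mm; slot in its +y end.
- slot (a point): Centre of the slot's mouth, on the outer face of the yellow frame at the +y end of the latch housing (cradle x = 58, y = 83.5, z = 60 mm). The tool goes in level, blade flat, along the cradle's -y. Mouth flared: 31 (x) x 19 mm (z) outside, narrowing in 8 mm to a straight channel 23 wide, 11 high, 128 mm deep. Fully home: the handle's end meets the frame (blade 100 mm in).
- tab (a point): Middle of the hidden bolt's tab inside the channel (cradle x = 58, y = 0, z = 60 mm, fixed point). The tab's ramp begins 34 mm behind the mouth; the blade pushes it sideways towards +x, which takes 3 to 10 N of push (more only when the handle meets the frame). Once the nose is over 72 mm in, the blade lies along the tab's flat, squeezed between it and the channel's wall, and stays by friction when let go.
- bolt (a joint): Position of the hidden bolt, m: 0 locked (spring holds it there with 3 N, 5 N at 0.010), growing as the tab is pressed aside; about 0.010 with the blade in. From 0.0085 the tooth is clear of the pack. It springs back to 0 if the blade comes out.
- release_tool: Release tool lying flat on the bench, 130 g: orange handle with black ribs, 90 mm long, 30 mm wide, 28 mm high, and a flat aluminium blade 100 mm long, 18 mm wide, 8 mm thick with rounded nose. Origin: underside of the middle of the handle; x points along the blade (handle x = -45 to 45 mm, blade 45 to 145 mm, its centre line at z = 14 mm), z up.
- tool_tip (a point): Nose of the blade of the release tool, at its x = 145, z = 14 mm.
- pack: Grey battery pack with a black carrying handle, standing in the cradle with its axes along the cradle's; 0.6 to 0.86 kg. Case 66 (x) x 130 (y) x 100 mm (z). Origin: centre of the underside.
- pack_handle (a point): Middle of the pack's handle bar, 129 mm above the pack's underside. The bar runs along the pack's y, is 114 mm long, 20 mm wide (x) and 18 mm high, with a 20 mm gap under it between two posts (clear length 86 mm).
- mat: Blue service mat with a pale border line, fixed on the bench, 180 (x) x 220 (y) x 3 mm. Origin: centre of its underside; top at z = 3 mm.
- screwdriver: Bystander: blue-handled screwdriver, 190 mm, lying on the bench. Origin: underside, mid length; x towards its tip.
- spanner: Bystander: small spanner 170 mm long lying on the bench.
- spare_pack: Bystander: white spare battery pack, same size as the grey one, standing on the bench.
- multimeter: Bystander: dark multimeter with a red face, 86 x 150 x 36 mm, lying on the bench.
- tape_roll: Bystander: green roll of tape, 90 mm across, 24 mm high.
- cleaner_can: Bystander: upright red can, 56 mm across, 170 mm high.
- parts_bin: Bystander: red parts bin, 130 x 100 x 50 mm, open on top.

How it is judged (in metres and radians):
On the way, in this order (a step that is already met when the one before it is completed fails the run):
1. the release tool's blade is in the slot past the tab, holding the bolt back by itself, the gripper having let go of the tool (value of joint bolt above 0.0085 m and y of tool_tip in the frame of cradle below 0.005 m and contact force between the fingers and release_tool below 0.05 N), for 0.3 s.
2. the pack is lifted clear of the cradle's bay, the tool still holding the bolt back (z of pack in the frame of cradle above 0.06 m and value of joint bolt above 0.0085 m), for 0.1 s.
At the end, for the whole second after the job is handed in: The grey pack stands upright and still on the blue mat (within 0.08 rad of vertical, its centre within 35 mm of the mat's centre), let go of; the release tool is still in the slot with its nose at least 78 mm inside the mouth, holding the bolt back by at least 8.5 mm (horizontal distance between pack and mat below 0.035 m and z of pack in the frame of mat below 0.008 m and angle between pack's own z axis and vertical below 0.08 rad and linear speed of pack below 0.02 m/s and value of joint bolt above 0.0085 m and y of tool_tip in the frame of cradle below 0.005 m and z of tool_tip in the frame of cradle above 0.05 m); the robot touches nothing.
It fails at once if the pack is dropped: let go of with its underside more than 35 mm above the bench (height (world z) of pack above 0.035 m and contact force between the fingers and pack below 0.05 N).
It fails at once if the pack is wrenched against the bolt or the cradle with more than 40 N (contact force between pack and cradle above 40 N).
It fails at once if another thing on the bench is moved by more than 30 mm (distance of any of screwdriver, spanner, spare_pack, multimeter, tape_roll, cleaner_can, parts_bin from where it was at the start of the episode above 0.03 m).
It also fails if it takes over 64 s, if anything falls off the work surface, if the arm or the gripper's body presses on something with over 40 N, if the wrist force passes 120 N, or if a joint passes its speed limit or range.

ROBOT

A 6-joint arm with a two-finger parallel gripper is mounted at the origin on the work surface. World frame = base frame: x ahead of the robot, y to its left, z up, the work surface at z = 0. Lengths are in mm, angles in rad, forces in N, time in s.
With the tool pointing down it reaches from about 350 to 775 mm from the base axis. Payload 7.3 kg.
Tool frame: the origin (TCP) lies on the mounting face of the last link; the fingertips stand 178 mm ahead of it and the grasp point (between the pads) lies 159 mm ahead of it (bot.grip_point_offset is the distance from the TCP to the grasp point, in mm); x points along the fingers, y is the direction in which the jaws open and shut, and the axes are right-handed (so a half turn about x gives the same grasp; the last joint's range is limited). The gripper opens to 92 mm and grips with 3 to 60 N. Pads are 19 mm wide; open, the fingers measure 130 mm over their backs; the gripper's body (75 mm by 190 mm) begins 47 mm behind the grasp point.
Start: joints at [-1.413, 0.342, 1.524, -0, 1.275, -0.146], TCP at [157.073, -500.955, 404.741] pointing down, gripper open.
Joint ranges: [-2.53, 2.53], [-0.77, 2.02], [0.04, 2.7], [-1, 4.14], [0.28, 2.66], [-3.11, 3.11]. Speed limits (rad/s): [2.57, 2.57, 3.14, 3.14, 3.14, 3.14].

INTERFACE

Orientations are given as [roll, pitch, yaw] about the fixed x, y, z axes, in that order (R = Rz(yaw) Ry(pitch) Rx(roll)).
In Python, from plant import bot gives the robot as it stands.
- The arm moves only by the tool arm_command, never from a script. Its argument "moves" is a list of rows, each a list of 5 numbers: the shift along the tool's x, y, z in cm, then the turn about the tool's x in degrees, then the opening, from 0 (shut) to 1 (fully open). A call has 1 to 10 rows; each row is the pose to reach, as a shift and turn from the pose measured when the call began, along the tool's axes at that moment; what a row does not reach only later rows make up. A row lasts 1/10 s, in which the tool goes at most 50 mm and 8.59 degrees, less where a joint would pass 70% of its speed; a pose out of reach is approached as far as the arm can. A call with a gripper value outside its range is refused whole. The fingers move at their own pace and stop on an object; the grip force is fixed at half the most. Time passes only in rows, so rows that repeat a pose let the fingers close. It gives the time, the measured TCP pose, the force and the opening at its end, in the units of the state.
- bot.get_obs(): the state, without advancing time (a new reading comes with each control period).
- bot.capture(name): name is "scene" or "top" or "wrist"; returns a dict with "frame" (384x512x3 uint8, blue, green, red), "K" (3x3 intrinsics, pixels), "origin" and "orientation" of the camera in the world; the wrist camera has in their place "T_tool_cam" (4x4, takes a point from camera to tool coordinates, whose origin is the TCP and whose axes are the tool frame's). Camera axes: x right, y down, z forward; pixel columns grow to the right and rows downward; lengths in mm; the calibration is good to about 2 mm. A picture is of the moment at which its call begins: read the wrist's pose just before it. There is no depth.
- bot.close_job(): hands the job in, once; it reports no verdict.
The state is a dict: "time": time; "joint_positions": joint angles; "dq": joint speeds; "tau": joint torques, N m; "tool_pos": TCP position; "tcp_rot": TCP orientation; "contact_force": force on the tool from outside, world axes, zero at the start; "moment": the same for the moment, N m; "grip_width": finger opening in mm.
Only numpy, scipy, OpenCV 4.12 (cv2) and the standard library are available. Lean on these libraries where they do the work, as an engineer would, in place of code of your own. Each camera call takes 0.05 s, during which the arm holds its last target.

## Working session

There is one attempt and no reset: what is moved stays moved. The work goes in short steps, Python scripts to look and compute and a tool call to move; the robot and the scene stay as the last step left them, time stands still between calls to the robot, and variables do not carry over. Pictures are saved under pics/ and viewed, and the job is handed in when it is done.

Besides the shell and the picture viewer there is one more tool, called after "Emit:" by a JSON object that holds its "fn" and its "kwargs", one argument or row to a line. arm_command: Moves the arm, as the interface text tells. Its arguments: {"type":"object","properties":{"moves":{"type":"array"}},"required":["moves"]}

```bash
ls; mkdir -p pics
python3 - <<'E'
from plant import bot
import cv2
o=bot.get_obs();print(o)
for n in("scene","top","wrist"):
    c=bot.capture(n);cv2.imwrite(f"pics/{n}0.png",c["frame"]);print(n,{k:v for k,v in c.items() if k!="frame"})
E
```

```text
pics
{'time': 0.0, 'joint_positions': array([-1.41299208e+00,  3.42722179e-01,  1.52500261e+00, -1.24049976e-05,
        1.27539472e+00, -1.46011884e-01]), 'dq': array([ 0.0005809 , -0.00049356, -0.00014158,  0.00157612, -0.00017359,
       -0.00015073]), 'tau': array([-1.87609367e-03, -4.31251359e+01, -2.44214541e+01,  7.15456414e-02,
        5.61223039e-02, -1.36516101e-04]), 'tool_pos': array([ 157.0538457 , -500.82095207,  404.05006318]), 'tcp_rot': array([-1.70903938,  1.56926942,  1.73637303]), 'contact_force': array([ 0.1115214 ,  0.01977557, -0.88350759]), 'moment': array([-0.09649134, -0.01889157,  0.04287751]), 'grip_width': 91.66609900662115}
scene {'K': array([[353.93697999,   0.        , 260.63922867],
       [  0.        , 353.93697999, 189.07800529],
       [  0.        ,   0.        ,   1.        ]]), 'origin': array([1124.29385677,  -36.21407178,  857.38871446]), 'orientation': array([-2.50072592,  0.00951894,  1.54933226])}
top {'K': array([[489.01809375,   0.        , 252.63965116],
       [  0.        , 489.01809375, 194.45036112],
       [  0.        ,   0.        ,   1.        ]]), 'origin': array([ 426.70993423,  -53.65319011, 1272.97985283]), 'orientation': array([-3.01248042,  0.01462343, -1.58772021])}
wrist {'K': array([[324.21096904,   0.        , 252.01523732],
       [  0.        , 324.21096904, 191.97596763],
       [  0.        ,   0.        ,   1.        ]]), 'T_tool_cam': array([[-6.58093840e-04, -2.53545919e-01,  9.67323128e-01,
         1.98747901e+01],
       [ 9.99999761e-01,  3.77200502e-05,  6.90211398e-04,
        -5.36179028e-01],
       [-2.11487760e-04,  9.67323351e-01,  2.53545833e-01,
        -6.88789516e+01],
       [ 0.00000000e+00,  0.00000000e+00,  0.00000000e+00,
         1.00000000e+00]])}
```

View pics/scene0.png

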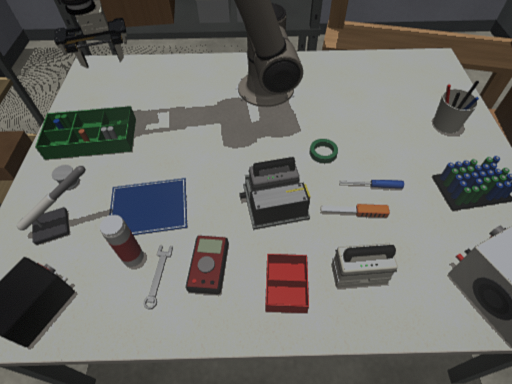

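View pics/top0.png

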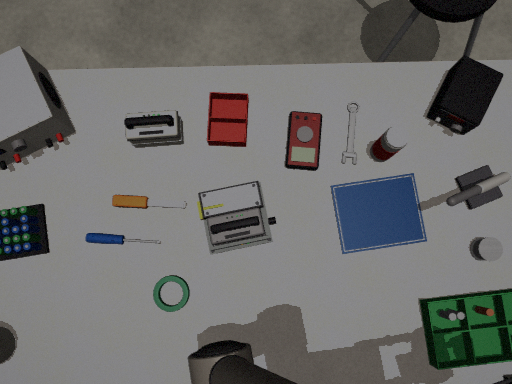

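View pics/wrist0.png

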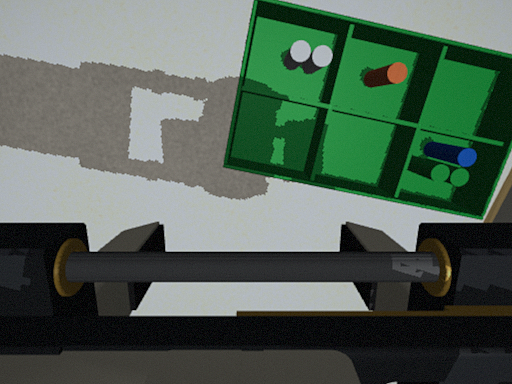

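```bash
cat > h.py <<'E'
import numpy as np,cv2
from scipy.spatial.transform import Rotation as R
from plant import bot
def cam(c,o=None):
    if "origin" in c: return c["K"],R.from_euler("xyz",c["orientation"]).as_matrix(),np.array(c["origin"])
    Rt=R.from_euler("xyz",o["tcp_rot"]).as_matrix();T=c["T_tool_cam"]
    return c["K"],Rt@T[:3,:3],Rt@T[:3,3]+o["tool_pos"]
def toplane(C,uv,z):
    K,Rm,p=C;uv=np.atleast_2d(uv).astype(float)
    d=np.c_[uv,np.ones(len(uv))]@np.linalg.inv(K).T@Rm.T
    return p+d*((z-p[2])/d[:,2])[:,None]
def proj(C,P):
    K,Rm,p=C;q=(np.atleast_2d(P)-p)@Rm@K.T
    return q[:,:2]/q[:,2:]
E
python3 - <<'E'
from h import *
t=cv2.imread("pics/top0.png");s=cv2.imread("pics/scene0.png")
cv2.imwrite("pics/top_a.png",cv2.resize(t[170:270,80:290],None,fx=3.8,fy=3.8,interpolation=cv2.INTER_CUBIC))
cv2.imwrite("pics/sc_a.png",cv2.resize(s[140:240,220:420],None,fx=4,fy=4,interpolation=cv2.INTER_CUBIC))
E
```

```text
(no output)
```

View pics/top_a.png

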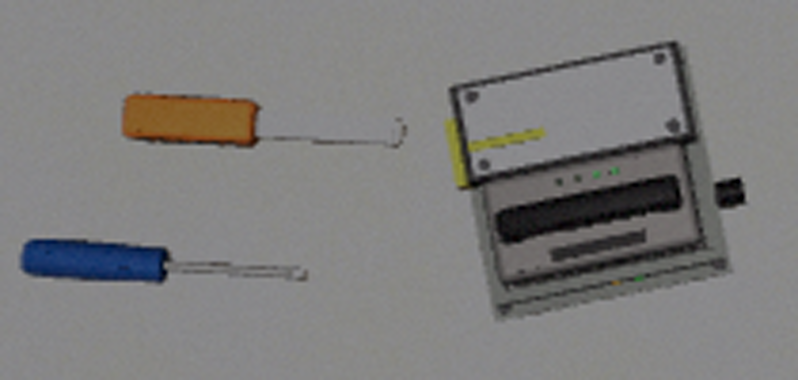

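View pics/sc_a.png

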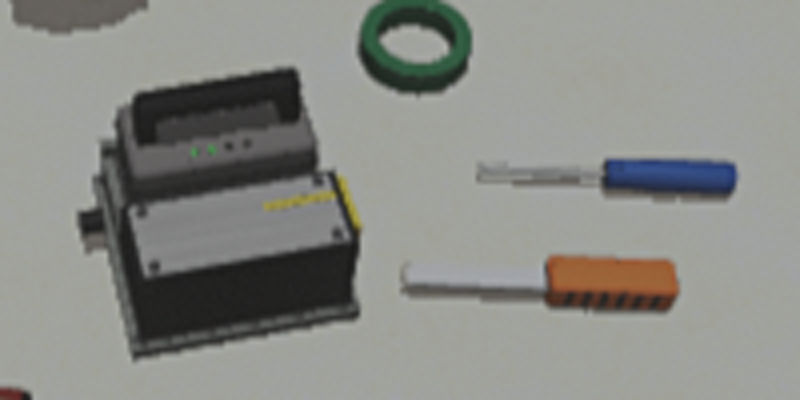

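Run:
```python
from h import *
c=bot.capture("top");C=cam(c);f=c["frame"]
hsv=cv2.cvtColor(f,cv2.COLOR_BGR2HSV)
def big(m,n):
    cs,_=cv2.findContours(m,cv2.RETR_EXTERNAL,cv2.CHAIN_APPROX_NONE)
    return sorted(cs,key=cv2.contourArea)[-n:]
m=cv2.inRange(hsv,(5,120,80),(20,255,255)); k=big(m[170:240,90:190].copy(),1)[0]+[90,170]
r=cv2.minAreaRect(k.astype(np.float32));print("tool rect px",r)
b=toplane(C,cv2.boxPoints(r),28);print(b.round(1),b.mean(0),[np.linalg.norm(b[i]-b[i-1]).round(1) for i in range(4)])
m=cv2.inRange(hsv,(100,100,50),(125,255,255))[150:270,310:440]
r=cv2.minAreaRect((big(m,1)[0]+[310,150]).astype(np.float32));b=toplane(C,cv2.boxPoints(r),3)
print("mat",b.round(1),b.mean(0),[np.linalg.norm(b[i]-b[i-1]).round(1) for i in range(4)])
z=np.array([(452,88),(677,42),(695,140),(470,187)])/3.8+[80,170]-.4
b=toplane(C,z,87);print("cover",b.round(1),b.mean(0),[np.linalg.norm(b[i]-b[i-1]).round(1) for i in range(4)])
h=np.array([(498,223),(680,192)])/3.8+[80,170]-.4
b=toplane(C,h,150);print("bar",b,b.mean(0),np.linalg.norm(b[0]-b[1]))
n=np.array([(403,132),(255,125)])/3.8+[80,170]-.4
print("nose",toplane(C,n,14))
S=cam(bot.capture("scene"))
z=np.array([(130,202),(336,172),(358,238),(148,278)])/4+[220,140]-.4
b=toplane(S,z,87);print("cover scene",b.round(1),b.mean(0))
```

```text
tool rect px ((129.515380859375, 200.72308349609375), (34.7242317199707, 11.149474143981934), 3.1798300743103027)
[[567.3 324.2  28. ]
 [596.1 323.2  28. ]
 [589.4 233.4  28. ]
 [560.6 234.7  28. ]] [578.36852064 278.87605553  28.        ] [np.float64(89.7), np.float64(28.9), np.float64(90.0), np.float64(28.8)]
mat [[ 605.2 -252.     3. ]
 [ 633.8 -458.4    3. ]
 [ 470.2 -473.9    3. ]
 [ 442.3 -270.9    3. ]] [ 537.88324951 -363.79128578    3.        ] [np.float64(164.0), np.float64(208.4), np.float64(164.2), np.float64(204.9)]
cover [[587.7  93.6  87. ]
 [614.9 -52.1  87. ]
 [551.1 -62.4  87. ]
 [523.5  82.2  87. ]] [569.26676455  15.32225148  87.        ] [np.float64(65.2), np.float64(148.2), np.float64(64.7), np.float64(147.2)]
bar [[496.20257269  58.11401902 150.        ]
 [512.99085408 -52.27835701 150.        ]] [504.59671339   2.917831   150.        ] 111.66164550357813
nose [[567.88117065 136.23487941  14.        ]
 [574.57642202 237.66624591  14.        ]]
cover scene [[552.4 -54.4  87. ]
 [530.8  87.3  87. ]
 [586.5  96.7  87. ]
 [614.4 -43.1  87. ]] [571.01507306  21.61876532  87.        ]
```

```bash
cat >> h.py <<'E'
def plan(p,jaw=None,z=None,o=None):
    "grasp-point world target p; jaw = world angle (deg) wanted of tool y (mod 180)"
    o=o or bot.get_obs();Rt=R.from_euler("xyz",o["tcp_rot"]).as_matrix()
    g=o["tool_pos"]+159*Rt[:,0]
    ang=np.degrees(np.arctan2(Rt[1,1],Rt[0,1]))
    print("t",o["time"],"grasp pt",g.round(1),"xaxis",Rt[:,0].round(4),"jaw ang",round(ang,2),"F",o["contact_force"].round(1),"w",round(o["grip_width"],1),"q6",o["joint_positions"][5].round(2))
    if p is not None:
        # tool turns about own x: grasp point on x axis so unaffected
        print("shift cm",(Rt.T@(np.array(p)-g)/10).round(2))
    if jaw is not None:
        d=(ang-jaw+90)%180-90   # x axis down: + turn about tool x lowers world yaw
        print("turn deg",round(d,2))
E
python3 - <<'E'
from h import *
plan([578,279,200],-4.3)
E
```

```text
t 0.25 grasp pt [ 157.  -500.8  245.4] xaxis [-1.e-04  6.e-04 -1.e+00] jaw ang -72.59 F [ 0.7 -0.2  0.1] w 92.1 q6 -0.15
shift cm [  4.58 -61.82 -63.49]
turn deg -68.29
```

Emit:
{"fn": "arm_command", "kwargs": {
  "moves": [
    [0,-5,-5.1,-7,1],
    [0,-8.5,-8.7,-14,1],
    [0,-12,-12.3,-21,1],
    [0,-15.5,-15.9,-28,1],
    [0,-19,-19.5,-35,1],
    [0,-22.5,-23.1,-42,1],
    [0,-26,-26.7,-49,1],
    [0,-29.5,-30.3,-56,1],
    [0,-33,-33.9,-62,1],
    [0,-36.5,-37.5,-68.3,1]
  ]
}}

```text
time: 1.25
tool_pos: [395.0, -58.9, 404.9]
tcp_rot: [2.012, 1.57, 0.37]
contact_force: [0.3, -1.5, 0.1]
grip_width: 91.9
```

Run:
```python
from h import *
plan([578,279,160],-4.3)
```

```text
t 1.25 grasp pt [395.1 -58.9 245.9] xaxis [ 7.e-04  3.e-04 -1.e+00] jaw ang -4.05 F [ 0.3 -1.5  0.1] w 91.9 q6 -0.27
shift cm [  8.62  15.85 -34.99]
turn deg 0.25
```

Emit:
{"fn": "arm_command", "kwargs": {
  "moves": [
    [0,2,-4.5,0,1],
    [0,4,-9,0,1],
    [0,6,-13.5,0,1],
    [0,8,-18,0,1],
    [0,10,-22.5,0,1],
    [1,12,-27,0,1],
    [3,14,-31.5,0,1],
    [5,15.8,-35,0.2,1],
    [5,15.8,-35,0.2,1]
  ]
}}

```text
time: 2.15
tool_pos: [578.0, 282.9, 349.1]
tcp_rot: [-1.327, 1.564, -2.968]
contact_force: [-0.3, -0.1, -1.0]
grip_width: 92.3
```

Run:
```python
from h import *
o=bot.get_obs();c=bot.capture("wrist");cv2.imwrite("pics/w1.png",c["frame"])
import pickle;pickle.dump((o,c),open("w1.pkl","wb"))
plan([578,279,160],-4.3,o=o)
C=cam(c,o)
print(proj(C,[[578,279,28],[568,136,14]]))
```

```text
t 2.15 grasp pt [577.  282.8 190.1] xaxis [-0.0065 -0.0011 -1.    ] jaw ang -4.04 F [-0.3 -0.1 -1. ] w 92.3 q6 0.41
shift cm [3.01 0.15 0.36]
turn deg 0.26
[[253.63221007 184.91978158]
 [253.54596459 307.47959312]]
```

View pics/w1.png

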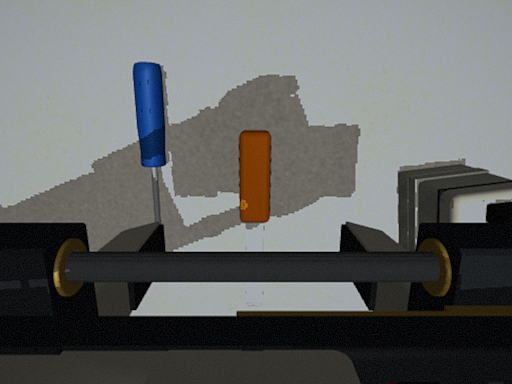

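Run:
```python
from h import *
import pickle;o,c=pickle.load(open("w1.pkl","rb"));C=cam(c,o)
hsv=cv2.cvtColor(c["frame"],cv2.COLOR_BGR2HSV)
m=cv2.inRange(hsv,(3,120,50),(22,255,255))
cs,_=cv2.findContours(m,cv2.RETR_EXTERNAL,cv2.CHAIN_APPROX_NONE);k=max(cs,key=cv2.contourArea)
r=cv2.minAreaRect(k.astype(np.float32));print(r);b=toplane(C,cv2.boxPoints(r),28);print(b.round(1),b.mean(0),[np.linalg.norm(b[i]-b[i-1]).round(1) for i in range(4)])
e=(b[[0,3]].mean(0)-b[[1,2]].mean(0));print(np.degrees(np.arctan2(e[1],e[0])))
g=c["frame"];cv2.imwrite("pics/w1z.png",cv2.resize(g[120:325,200:310],None,fx=2.9,fy=2.9,interpolation=cv2.INTER_CUBIC))
```

```text
((254.5, 176.0), (90.0, 31.0), 90.0)
[[568.1 330.6  28. ]
 [596.4 328.6  28. ]
 [591.5 241.5  28. ]
 [561.1 243.5  28. ]] [579.30944542 286.04496694  28.        ] [np.float64(87.3), np.float64(28.4), np.float64(87.3), np.float64(30.5)]
176.04155133168763
```

View pics/w1z.png

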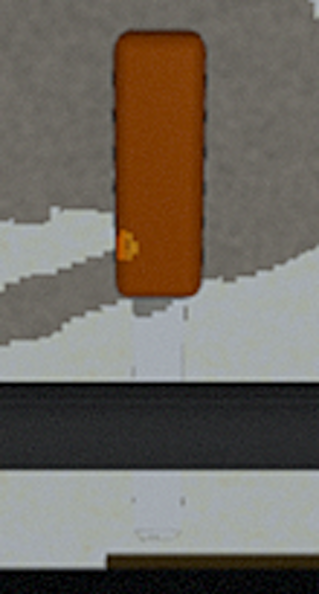

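Emit:
{"fn": "arm_command", "kwargs": {
  "moves": [
    [3,0.18,0.1,0,1],
    [7,0.18,0.1,0,1],
    [11,0.18,0.1,0,1],
    [14,0.18,0.1,0,1],
    [14,0.18,0.1,0,1],
    [14,0.18,0.1,0,1]
  ]
}}

```text
time: 2.8
tool_pos: [579.0, 279.2, 212.7]
tcp_rot: [-1.155, 1.567, -2.798]
contact_force: [0.0, 0.5, -0.5]
grip_width: 91.7
```

Run:
```python
from h import *
plan([578.8,282,23],-4.0)
```

```text
t 2.8 grasp pt [578.4 278.9  53.7] xaxis [-0.0038 -0.0013 -1.    ] jaw ang -4.13 F [ 0.   0.5 -0.5] w 91.7 q6 0.4
shift cm [ 3.07  0.03 -0.31]
turn deg -0.13
```

Emit:
{"fn": "arm_command", "kwargs": {
  "moves": [
    [1.5,0,-0.3,0,1],
    [2.8,0,-0.3,0,1],
    [3.1,0,-0.3,0,1],
    [3.1,0,-0.3,0,0.4],
    [3.1,0,-0.3,0,0],
    [3.1,0,-0.3,0,0],
    [3.1,0,-0.3,0,0],
    [3.1,0,-0.3,0,0]
  ]
}}

```text
time: 3.6
tool_pos: [579.1, 282.1, 182.0]
tcp_rot: [-1.154, 1.567, -2.797]
contact_force: [-0.6, 0.6, -0.3]
grip_width: 56.4
```

Emit:
{"fn": "arm_command", "kwargs": {
  "moves": [
    [0,0,0,0,0],
    [0,0,0,0,0],
    [0,0,0,0,0]
  ]
}}

```text
time: 3.9
tool_pos: [579.1, 282.1, 182.1]
tcp_rot: [-1.159, 1.567, -2.802]
contact_force: [-0.4, -0.2, -0.3]
grip_width: 32.7
```

Run:
```python
from h import *
plan([578.8,282,23],-4.0)
```

```text
t 3.9 grasp pt [578.6 282.   23.1] xaxis [-0.0032 -0.0011 -1.    ] jaw ang -4.13 F [-0.4 -0.2 -0.3] w 32.7 q6 0.41
shift cm [ 0.01  0.02 -0.01]
turn deg -0.13
```

Emit:
{"fn": "arm_command", "kwargs": {
  "moves": [
    [0,0,0,0,0],
    [0,0,0,0,0],
    [0,0,0,0,0],
    [0,0,0,0,0],
    [-3,0,0,0,0],
    [-6,0,0,0,0],
    [-9,0,0,0,0],
    [-9,0,0,0,0],
    [-9,0,0,0,0]
  ]
}}

```text
time: 4.8
tool_pos: [579.3, 282.2, 272.3]
tcp_rot: [-1.155, 1.568, -2.798]
contact_force: [-0.4, 0.7, -2.1]
grip_width: 30.0
```

Run:
```python
from h import *
plan([578.8,282,113],-4.0)
for n in("scene","top","wrist"):
    c=bot.capture(n);cv2.imwrite(f"pics/{n}2.png",c["frame"])
a=cv2.imread("pics/scene2.png")[120:240,220:420]
cv2.imwrite("pics/sc2.png",cv2.resize(a,None,fx=4,fy=4,interpolation=cv2.INTER_CUBIC))
a=cv2.imread("pics/top2.png")[160:260,80:290]
cv2.imwrite("pics/top2z.png",cv2.resize(a,None,fx=3.8,fy=3.8,interpolation=cv2.INTER_CUBIC))
```

```text
t 4.8 grasp pt [578.9 282.1 113.3] xaxis [-2.6e-03 -9.0e-04 -1.0e+00] jaw ang -4.12 F [-0.4  0.7 -2.1] w 30.0 q6 0.41
shift cm [ 0.03 -0.01  0.01]
turn deg -0.12
```

View pics/sc2.png

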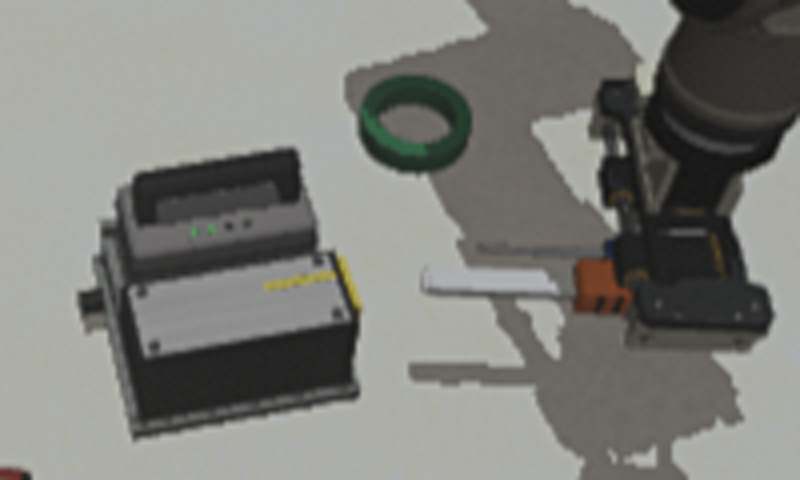

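View pics/wrist2.png

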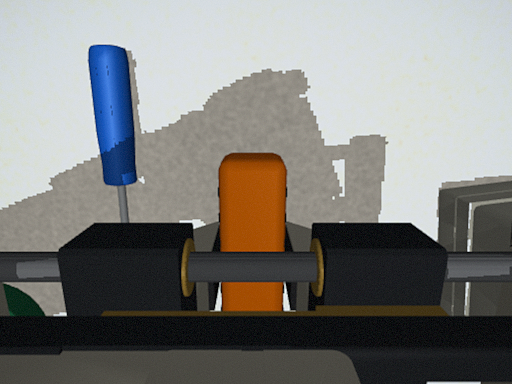

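View pics/top2z.png

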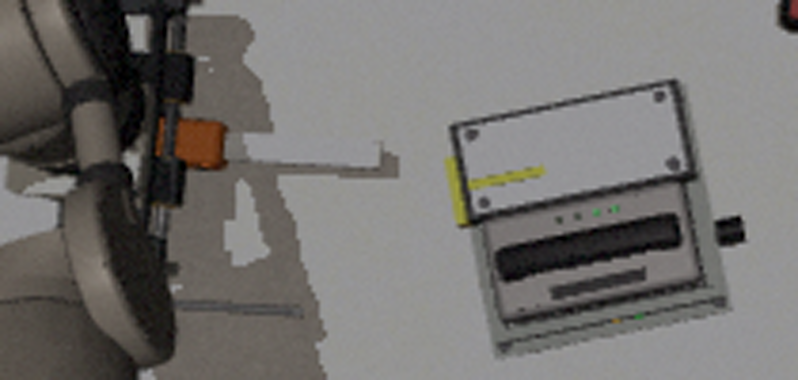

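Run:
```python
from h import *
for n in("top","scene"):
    f=np.mean([bot.capture(n)["frame"].astype(float) for _ in range(3)],0).astype(np.uint8); cv2.imwrite(f"pics/{n}avg.png",f)
def show(n,x0,x1,y0,y1,k):
    a=cv2.imread(f"pics/{n}avg.png")[y0:y1,x0:x1];cv2.imwrite(f"pics/{n}z3.png",cv2.resize(a,None,fx=k,fy=k,interpolation=cv2.INTER_CUBIC))
show("top",190,280,175,260,7);show("scene",240,320,150,230,7)
```

```text
(no output)
```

View pics/topz3.png

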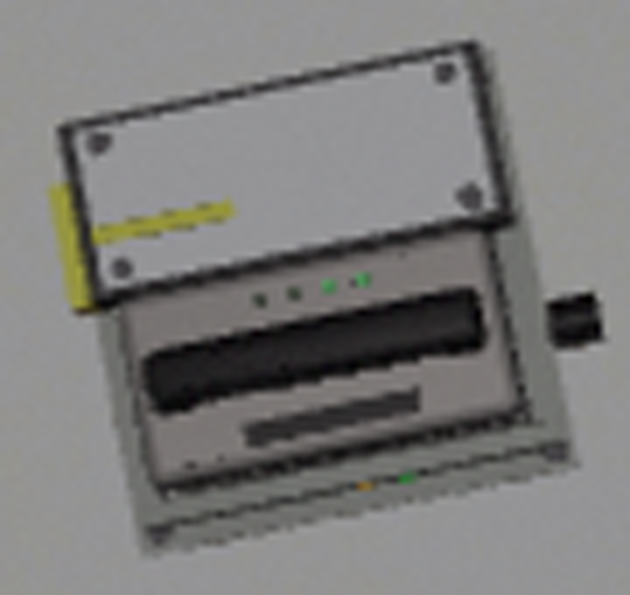

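View pics/scenez3.png

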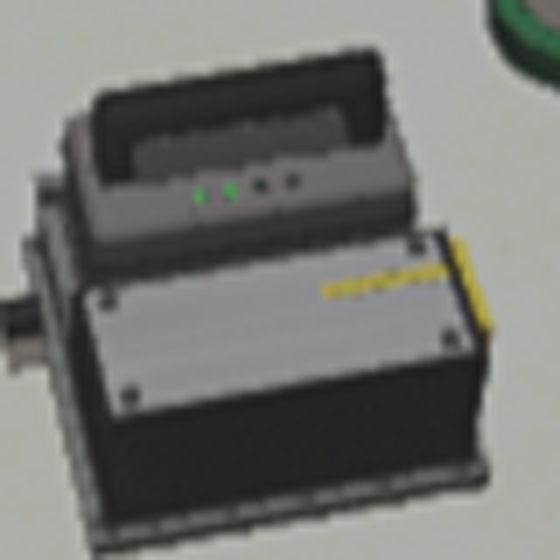

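```bash
cat > cr.py <<'E'
from h import *
T=cam(bot.capture("top"));S=cam(bot.capture("scene"))
tp=(np.array([(98,142),(445,71),(470,196),(121,268)])+.5)/7-.5+[190,175]
sp=(np.array([(451,340),(129,396),(110,300),(418,246)])+.5)/7-.5+[240,150]
# correspondence: top left-upper (+x,+y) = scene right-lower (451,340); (445,71)=(+x,-y)=scene (129,396); (470,196)=(-x,-y)=(110,300); (121,268)=(-x,+y)=(418,246)
def tri(a,b):
    A=[]
    for (K,Rm,p),uv in((T,a),(S,b)):
        P=K@np.c_[Rm.T,-Rm.T@p];A.append(P)
    X=cv2.triangulatePoints(A[0],A[1],np.array(a,float).reshape(2,1),np.array(b,float).reshape(2,1));return (X[:3]/X[3]).ravel()
E
python3 - <<'E'
from cr import *
X=np.array([tri(a,b) for a,b in zip(tp,sp)]);print(X.round(1),X.mean(0))
for C,p in((T,tp),(S,sp)):
    b=toplane(C,p,87.5);print(b.round(1),b.mean(0).round(1))
    e=b[0]+b[3]-b[1]-b[2];print("yaw long",np.degrees(np.arctan2(-e[0],e[1])),np.linalg.norm(e)/2)
    e=b[0]+b[1]-b[2]-b[3];print("yaw short",np.degrees(np.arctan2(e[1],e[0])),np.linalg.norm(e)/2)
E
```

```text
[[582.4  82.1  86.1]
 [605.1 -40.1  86.7]
 [560.8 -47.6  87.3]
 [537.9  73.9  87.1]] [571.52321432  17.07486516  86.82016762]
[[582.2  81.2  87.5]
 [605.  -40.6  87.5]
 [560.8 -48.5  87.5]
 [537.8  73.4  87.5]] [571.4  16.4  87.5]
yaw long 10.630200207311562 123.96409179199618
yaw short 10.114535674952158 44.9836430378112
[[583.3  83.4  87.5]
 [605.6 -39.3  87.5]
 [560.8 -45.9  87.5]
 [538.1  74.8  87.5]] [572.   18.2  87.5]
yaw long 10.457968779694903 123.75047252542609
yaw short 9.578322842913979 45.60463645410237
```

Run:
```python
from cr import *
print("nose tri",tri(np.array([381,153])/3.8+[80,160]-.4,np.array([424,278])/4+[220,120]-.4))
plan([516.5-2.7,264.4+14.8,69],10.4)
```

```text
nose tri [568.82365378 137.70686332 105.92328398]
t 5.45 grasp pt [578.9 282.1 113.1] xaxis [-0.0032 -0.0011 -1.    ] jaw ang -4.13 F [ 0.8 -0.8 -1.6] w 29.9 q6 0.41
shift cm [ 4.43 -6.46  0.75]
turn deg -14.53
```

Emit:
{"fn": "arm_command", "kwargs": {
  "moves": [
    [0,-2,0.2,-5,0],
    [0,-4,0.5,-10,0],
    [1,-6.4,0.7,-14.5,0],
    [3,-6.46,0.75,-14.5,0],
    [4.4,-6.46,0.75,-14.5,0],
    [4.4,-6.46,0.75,-14.5,0],
    [4.4,-6.46,0.75,-14.5,0]
  ]
}}

```text
time: 6.15
tool_pos: [514.9, 279.4, 228.3]
tcp_rot: [-1.403, 1.568, -2.794]
contact_force: [0.3, 0.8, -1.1]
grip_width: 29.9
```

Run:
```python
from cr import *
plan([516.5,264.4,69],10.4)
for n in("scene","top"):
    c=bot.capture(n);cv2.imwrite(f"pics/{n}4.png",c["frame"])
def show(n,x0,x1,y0,y1,k):
    a=cv2.imread(f"pics/{n}4.png")[y0:y1,x0:x1];cv2.imwrite(f"pics/{n}4z.png",cv2.resize(a,None,fx=k,fy=k,interpolation=cv2.INTER_CUBIC))
show("top",110,230,170,250,6);show("scene",280,400,140,220,6)
```

```text
t 6.25 grasp pt [514.7 279.3  69.9] xaxis [-1.8e-03 -6.0e-04 -1.0e+00] jaw ang 10.35 F [-0.1 -0.3 -0.3] w 30.1 q6 0.19
shift cm [ 0.09 -0.09  1.5 ]
turn deg -0.05
```

View pics/top4z.png

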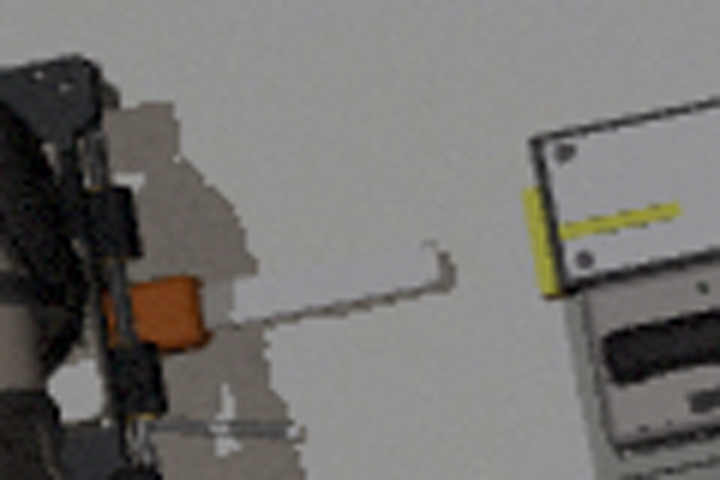

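View pics/scene4z.png

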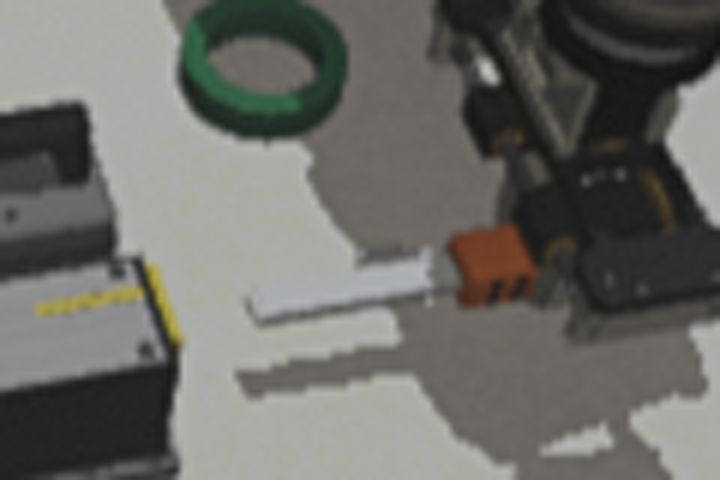

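Run:
```python
from cr import *
o=bot.get_obs();Rt=R.from_euler("xyz",o["tcp_rot"]).as_matrix();g=o["tool_pos"]+159*Rt[:,0]
d=Rt[:,2];print("tool z dir",d)
nose=g+145*d-9*np.array([0,0,1]);nt=nose+[0,0,4]
sl=np.array([547.2,97.2,60.])
for z in(60,78): print("slot px",((proj(T,[sl+[0,0,z-60]])-[110,170]+.5)*6).round(1),((proj(S,[sl+[0,0,z-60]])-[280,140]+.5)*6).round(1))
print("nose top px",((proj(T,[nt])-[110,170]+.5)*6).round(1),((proj(S,[nt])-[280,140]+.5)*6).round(1))
y=np.radians(10.4);u=np.array([np.cos(y),np.sin(y),0]);v=np.array([np.sin(y),-np.cos(y),0])
e=sl-nose;print("nose",nose.round(1),"lateral err (cradle x)",e@u,"along",e@v,"up",e[2])
print("tri nose",tri((np.array([434,265])+.5)/6-.5+[110,170],(np.array([254,302])+.5)/6-.5+[280,140]).round(1))
# yellow frame blob
f=cv2.imread("pics/top4.png");m=cv2.inRange(cv2.cvtColor(f,cv2.COLOR_BGR2HSV),(22,120,60),(38,255,255))
yy,xx=np.nonzero(m);k=(xx<204)&(xx>190);print("yellow",xx[k].min(),xx[k].max(),yy[k].min(),yy[k].max(),xx[k].mean(),yy[k].mean())
```

```text
tool z dir [ 1.79931569e-01 -9.83679055e-01  3.83255438e-04]
slot px [[533.9 244.7]] [[164.1 321.8]]
slot px [[528.5 240.5]] [[167.8 298.6]]
nose top px [[437.5 261.9]] [[248.5 301.7]]
nose [540.3 136.6  60.8] lateral err (cradle x) -0.32028266120987786 along 40.024672150038846 up -0.8234720071311017
tri nose [539.1 138.8  62.4]
yellow 197 203 201 218 199.84444444444443 209.64444444444445
```

Emit:
{"fn": "arm_command", "kwargs": {
  "moves": [
    [0.05,0,1.5,0,0],
    [0.06,0,3,0,0],
    [0.06,0,4,0,0],
    [0.06,0,4.5,0,0],
    [0.06,0,5,0,0],
    [0.06,0,5.5,0,0],
    [0.06,0,5.5,0,0]
  ]
}}

```text
time: 7.15
tool_pos: [524.6, 224.8, 228.2]
tcp_rot: [-1.393, 1.568, -2.783]
contact_force: [-0.2, 0.4, -0.8]
grip_width: 30.0
```

Run:
```python
from cr import *
o=bot.get_obs();plan(None,10.4,o=o)
for n in("scene","top"):
    c=bot.capture(n);cv2.imwrite(f"pics/{n}5.png",c["frame"])
a=cv2.imread("pics/top5.png")[170:250,110:230];b=cv2.imread("pics/scene5.png")[140:220,270:390]
cv2.imwrite("pics/5z.png",cv2.resize(np.vstack([a,b]),None,fx=3.7,fy=3.7,interpolation=cv2.INTER_CUBIC))
```

```text
t 7.25 grasp pt [524.1 225.3  69.2] xaxis [-2.3e-03 -7.0e-04 -1.0e+00] jaw ang 10.37 F [-0.2 -0.  -0.8] w 30.0 q6 0.09
turn deg -0.03
```

View pics/5z.png

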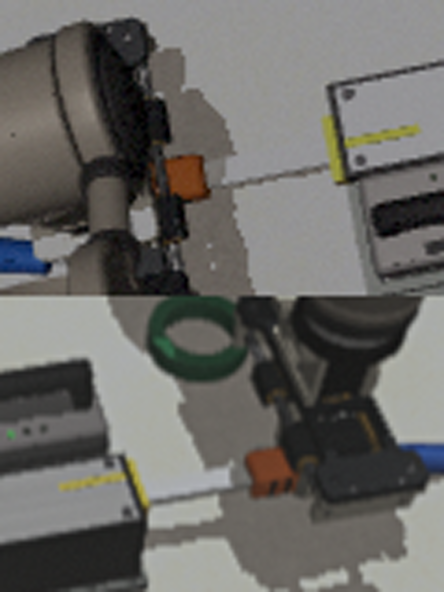

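Emit:
{"fn": "arm_command", "kwargs": {
  "moves": [
    [0,0,0.7,0,0],
    [0,0,1.4,0,0],
    [0,0,2.1,0,0],
    [0,0,2.8,0,0],
    [0,0,3.5,0,0],
    [0,0,4,0,0]
  ]
}}

```text
time: 7.95
tool_pos: [530.9, 185.9, 227.8]
tcp_rot: [-1.81, 1.566, 3.082]
contact_force: [-4.4, 3.8, -1.2]
grip_width: 29.6
```

Run:
```python
from cr import *
plan(None,10.4);print(bot.get_obs()["moment"])
```

```text
t 8.05 grasp pt [530.2 185.2  68.7] xaxis [-0.0051 -0.0011 -1.    ] jaw ang 10.3 F [-4.5 -0.6 -1.1] w 29.8 q6 0.02
turn deg -0.1
[-0.0481728   0.50501509 -0.46919714]
```

Engaging the tab as expected; continue.

Emit:
{"fn": "arm_command", "kwargs": {
  "moves": [
    [0,0,0.7,0,0],
    [0,0,1.4,0,0],
    [0,0,2.1,0,0],
    [0,0,2.8,0,0],
    [0,0,3.5,0,0],
    [0,0,4,0,0],
    [0,0,4,0,0]
  ]
}}

```text
time: 8.75
tool_pos: [538.1, 145.2, 227.5]
tcp_rot: [-1.472, 1.564, -2.863]
contact_force: [-3.5, -1.3, -2.1]
grip_width: 29.7
```

Run:
```python
from cr import *
plan(None,10.4);print(bot.get_obs()["moment"])
g=bot.get_obs()
```

```text
t 8.85 grasp pt [537.2 145.   68.6] xaxis [-0.0059 -0.0022 -1.    ] jaw ang 10.28 F [-4.3 -2.9 -2.4] w 29.9 q6 -0.05
turn deg -0.12
[-0.49269281  0.63248411 -0.57351985]
```

Emit:
{"fn": "arm_command", "kwargs": {
  "moves": [
    [0,0,0.2,0,0],
    [0,0,0.4,0,0],
    [0,0,0.5,0,0],
    [0,0,0.5,0,0]
  ]
}}

```text
time: 9.25
tool_pos: [538.6, 141.7, 227.5]
tcp_rot: [-1.77, 1.564, 3.122]
contact_force: [-5.4, 8.1, -1.4]
grip_width: 29.7
```

Run:
```python
from cr import *
plan(None,10.4);print(bot.get_obs()["moment"])
```

```text
t 9.35 grasp pt [537.6 141.7  68.5] xaxis [-6.6e-03 -1.0e-04 -1.0e+00] jaw ang 10.29 F [-6.   7.6 -1.2] w 29.5 q6 -0.06
turn deg -0.11
[ 1.26919812  0.71954784 -0.42979742]
```

Emit:
{"fn": "arm_command", "kwargs": {
  "moves": [
    [0,0,0.2,0,0],
    [0,0,0.3,0,0],
    [0,0,0.3,0,0]
  ]
}}

```text
time: 9.65
tool_pos: [538.7, 141.0, 227.6]
tcp_rot: [-2.267, 1.563, 2.625]
contact_force: [-5.9, 14.5, -0.9]
grip_width: 29.8
```

Run:
```python
from cr import *
plan(None,10.4);
for n in("scene","top"):
    c=bot.capture(n);cv2.imwrite(f"pics/{n}6.png",c["frame"])
a=cv2.imread("pics/top6.png")[170:250,130:250];b=cv2.imread("pics/scene6.png")[140:220,250:370]
cv2.imwrite("pics/6z.png",cv2.resize(np.vstack([a,b]),None,fx=3.7,fy=3.7,interpolation=cv2.INTER_CUBIC))
```

```text
t 9.75 grasp pt [537.5 141.6  68.6] xaxis [-0.007   0.0038 -1.    ] jaw ang 10.3 F [-5.6 13.3 -0.6] w 29.6 q6 -0.07
turn deg -0.1
```

View pics/6z.png

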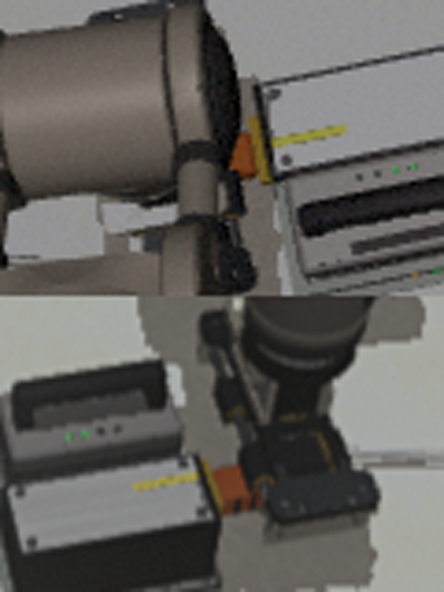

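Emit:
{"fn": "arm_command", "kwargs": {
  "moves": [
    [0,0,-0.15,0,0],
    [0,0,-0.15,0,0.3],
    [0,0,-0.15,0,0.7],
    [0,0,-0.15,0,0.7],
    [0,0,-0.15,0,0.7],
    [0,0,-0.15,0,0.7],
    [0,0,-0.15,0,0.7],
    [0,0,-0.15,0,0.7]
  ]
}}

```text
time: 10.65
tool_pos: [538.5, 142.4, 227.7]
tcp_rot: [-2.264, 1.563, 2.628]
contact_force: [-0.3, -1.2, -0.2]
grip_width: 64.0
```

Emit:
{"fn": "arm_command", "kwargs": {
  "moves": [
    [0,0,0,0,0.7],
    [-2,0,0,0,0.7],
    [-5,0,0,0,0.7],
    [-9,0,0,0,0.7],
    [-13,0,0,0,0.7],
    [-17,0,0,0,0.7],
    [-17,0,0,0,0.7]
  ]
}}

```text
time: 11.35
tool_pos: [540.4, 141.9, 403.7]
tcp_rot: [2.216, 1.564, 0.825]
contact_force: [-0.7, -1.3, -0.5]
grip_width: 64.4
```

Run:
```python
from cr import *
plan([504.8,4.4,250],10.4)
for n in("scene","top"):
    c=bot.capture(n);cv2.imwrite(f"pics/{n}7.png",c["frame"])
a=cv2.imread("pics/top7.png")[170:250,130:250];b=cv2.imread("pics/scene7.png")[140:220,250:370]
cv2.imwrite("pics/7z.png",cv2.resize(np.vstack([a,b]),None,fx=3.7,fy=3.7,interpolation=cv2.INTER_CUBIC))
```

```text
t 11.45 grasp pt [538.8 142.3 239.5] xaxis [-0.0046  0.0039 -1.    ] jaw ang 10.31 F [-0.4  0.5 -0.9] w 64.4 q6 -0.06
shift cm [-1.09 -5.82 12.96]
turn deg -0.09
```

View pics/7z.png

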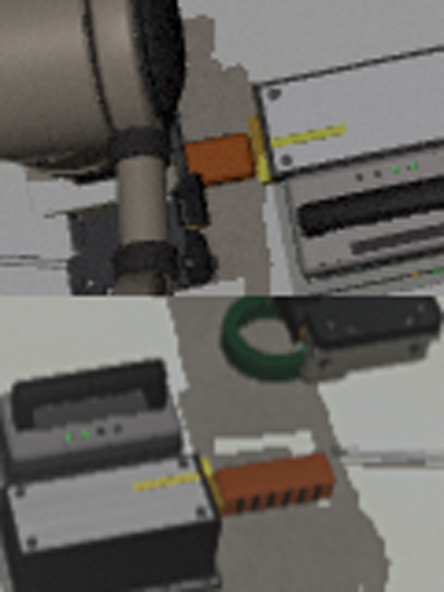

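Emit:
{"fn": "arm_command", "kwargs": {
  "moves": [
    [-1.1,-1,2.5,0,0.7],
    [-1.1,-2.5,5.5,0,0.7],
    [-1.1,-4,8.5,0,0.7],
    [-1.1,-5,11.5,0,0.7],
    [-1.1,-5.8,13,0,0.8],
    [-1.1,-5.8,13,0,0.8]
  ]
}}

```text
time: 12.15
tool_pos: [505.1, 1.6, 405.8]
tcp_rot: [-2.022, 1.558, 2.868]
contact_force: [0.3, 0.5, 0.4]
grip_width: 72.2
```

Run:
```python
from cr import *
o=bot.get_obs();plan([504.8,4.4,141],10.4,o=o)
c=bot.capture("wrist");cv2.imwrite("pics/w8.png",c["frame"]);C=cam(c,o)
import pickle;pickle.dump((o,c),open("w8.pkl","wb"))
y=np.radians(10.4);u=np.array([np.cos(y),np.sin(y),0]);v=np.array([-np.sin(y),np.cos(y),0])
b=np.array([505.2,4.6,150])
print(proj(C,[b,b+57*v,b+57*v+10*u,b+57*v-10*u]))
```

```text
t 12.25 grasp pt [503.8   4.1 247.2] xaxis [-0.011   0.0041 -0.9999] jaw ang 10.25 F [-0.3  0.1  0.2] w 73.4 q6 -0.33
shift cm [10.62  0.21  0.05]
turn deg -0.15
[[254.04148204 200.63278539]
 [253.96918216 123.98480769]
 [267.954698   123.95568336]
 [239.99541521 124.01390755]]
```

View pics/w8.png

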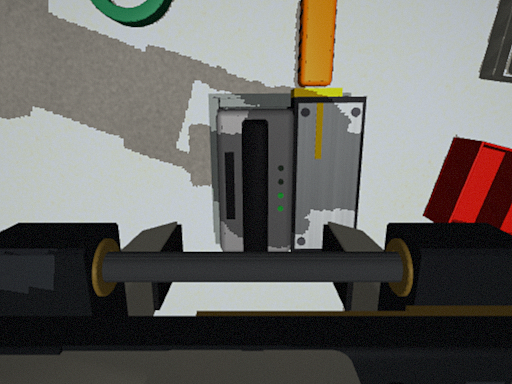

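Run:
```python
from cr import *
plan([505.8,6,141],10.4)
```

```text
t 12.4 grasp pt [504.2   4.8 247.7] xaxis [-0.0099  0.0038 -0.9999] jaw ang 10.37 F [-0.4 -0.7  0.3] w 73.7 q6 -0.33
shift cm [10.67  0.28 -0.03]
turn deg -0.03
```

Emit:
{"fn": "arm_command", "kwargs": {
  "moves": [
    [3,0.28,0,0,0.8],
    [6,0.28,0,0,0.8],
    [8.5,0.28,0,0,0.8],
    [10,0.28,0,0,0.8],
    [10.7,0.28,0,0,0.8],
    [10.7,0.28,0,0,0.8]
  ]
}}

```text
time: 13.0
tool_pos: [507.4, 5.7, 299.0]
tcp_rot: [-2.091, 1.559, 2.804]
contact_force: [0.3, -0.7, 0.9]
grip_width: 73.5
```

Run:
```python
from cr import *
plan([505.8,6,141],10.4)
```

```text
t 13.1 grasp pt [506.4   6.  141.4] xaxis [-0.0087  0.0036 -1.    ] jaw ang 10.4 F [-0.1 -0.1  0. ] w 73.7 q6 -0.32
shift cm [ 0.04 -0.06 -0.01]
turn deg 0.0
```

Emit:
{"fn": "arm_command", "kwargs": {
  "moves": [
    [0,0,0,0,0.4],
    [0,0,0,0,0],
    [0,0,0,0,0],
    [0,0,0,0,0],
    [0,0,0,0,0],
    [0,0,0,0,0],
    [0,0,0,0,0],
    [0,0,0,0,0],
    [0,0,0,0,0],
    [0,0,0,0,0]
  ]
}}

```text
time: 14.1
tool_pos: [507.6, 5.4, 300.3]
tcp_rot: [-2.113, 1.561, 2.781]
contact_force: [-2.3, -1.0, 1.5]
grip_width: 19.8
```

Emit:
{"fn": "arm_command", "kwargs": {
  "moves": [
    [0,0,0,0,0],
    [0,0,0,0,0],
    [0,0,0,0,0]
  ]
}}

```text
time: 14.4
tool_pos: [507.6, 5.4, 300.3]
tcp_rot: [-2.107, 1.561, 2.787]
contact_force: [-1.7, -0.6, 2.0]
grip_width: 19.5
```

Run:
```python
from cr import *
plan([506.4,6,171],10.4)
```

```text
t 14.5 grasp pt [506.1   6.  141.3] xaxis [-0.0096  0.0035 -0.9999] jaw ang 10.41 F [-1.9 -0.   1.7] w 19.8 q6 -0.32
shift cm [-2.97  0.01 -0.01]
turn deg 0.01
```

Emit:
{"fn": "arm_command", "kwargs": {
  "moves": [
    [-0.2,0,0,0,0],
    [-0.4,0,0,0,0],
    [-0.6,0,0,0,0],
    [-0.8,0,0,0,0]
  ]
}}

```text
time: 14.9
tool_pos: [507.6, 5.4, 308.1]
tcp_rot: [-2.102, 1.56, 2.792]
contact_force: [-0.2, 0.9, -7.1]
grip_width: 20.1
```

Run:
```python
from cr import *
plan([506.1,6,255],10.4)
```

```text
t 15.0 grasp pt [506.3   5.9 149.5] xaxis [-0.0091  0.0035 -1.    ] jaw ang 10.41 F [-0.2 -0.3 -7.2] w 19.6 q6 -0.32
shift cm [-10.55  -0.11  -0.06]
turn deg 0.01
```

Emit:
{"fn": "arm_command", "kwargs": {
  "moves": [
    [-2,-0.02,0,0,0],
    [-4,-0.04,0,0,0],
    [-6.5,-0.07,0,0,0],
    [-9,-0.1,0,0,0],
    [-10.5,-0.1,0,0,0],
    [-10.5,-0.1,0,0,0]
  ]
}}

```text
time: 15.6
tool_pos: [508.0, 4.8, 415.6]
tcp_rot: [-2.349, 1.566, 2.545]
contact_force: [0.4, 0.0, -7.2]
grip_width: 19.9
```

Run:
```python
from cr import *
plan([538,-364,255],10.4)
for n in("scene","top"):
    c=bot.capture(n);cv2.imwrite(f"pics/{n}9.png",c["frame"])
a=cv2.imread("pics/top9.png")[100:290,150:450];b=cv2.imread("pics/scene9.png")[100:290,80:380]
cv2.imwrite("pics/9z.png",cv2.resize(np.vstack([a,b]),None,fx=1.5,fy=1.5,interpolation=cv2.INTER_CUBIC))
for C,f in((T,cv2.imread("pics/top9.png")),(S,cv2.imread("pics/scene9.png"))):
    hsv=cv2.cvtColor(f,cv2.COLOR_BGR2HSV);m=cv2.inRange(hsv,(100,100,40),(125,255,255))
    cs,_=cv2.findContours(m,cv2.RETR_EXTERNAL,cv2.CHAIN_APPROX_NONE);k=max(cs,key=cv2.contourArea)
    r=cv2.minAreaRect(cv2.convexHull(k).astype(np.float32))
    q=cv2.approxPolyDP(cv2.convexHull(k),6,True)[:,0]
    b=toplane(C,q,3);print("mat",len(q),b.round(1),b[:,:2].mean(0))
print("can top",toplane(T,[392,139],170),"can base",toplane(S,[131,258],0))
```

```text
t 15.7 grasp pt [505.9   5.5 253.8] xaxis [-0.0099  0.0037 -0.9999] jaw ang 10.41 F [-1.2 -0.5 -7.5] w 19.4 q6 -0.32
shift cm [-0.28 -3.52 36.92]
turn deg 0.01
mat 4 [[ 630.2 -450.7    3. ]
 [ 470.6 -472.2    3. ]
 [ 445.8 -275.8    3. ]
 [ 604.9 -253.7    3. ]] [ 537.86314549 -363.1130011 ]
mat 5 [[ 449.1 -271.5    3. ]
 [ 603.2 -251.5    3. ]
 [ 621.9 -393.8    3. ]
 [ 564.2 -456.9    3. ]
 [ 474.2 -468.3    3. ]] [ 542.5189022  -368.41768786]
can top [[ 692.67599211 -362.47150878  170.        ]] can base [[ 702.62397988 -378.83230195    0.        ]]
```

View pics/9z.png

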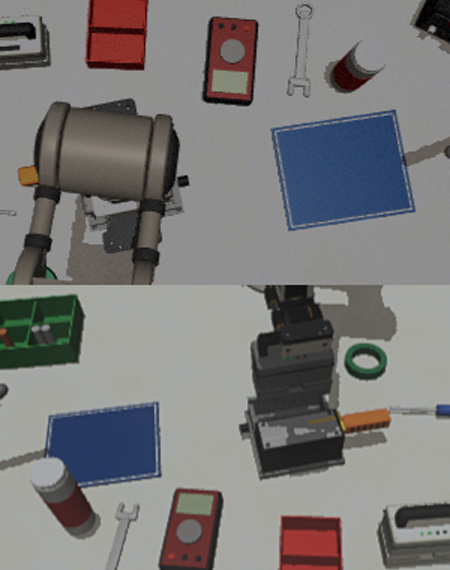

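Emit:
{"fn": "arm_command", "kwargs": {
  "moves": [
    [-0.1,-0.2,2,0,0],
    [-0.1,-0.5,5,0,0],
    [-0.2,-0.8,9,0,0],
    [-0.2,-1.2,13,0,0],
    [-0.2,-1.6,17,0,0],
    [-0.2,-2,21,0,0],
    [-0.2,-2.4,25,0,0],
    [-0.3,-2.8,29,0,0],
    [-0.3,-3.2,33,0,0],
    [-0.3,-3.4,35.5,0,0]
  ]
}}

```text
time: 16.8
tool_pos: [537.7, -353.5, 411.1]
tcp_rot: [-2.071, 1.556, 2.821]
contact_force: [-0.9, 1.9, -6.4]
grip_width: 19.6
```

Run:
```python
from cr import *
plan([538,-363,160],10.4)
```

```text
t 16.9 grasp pt [ 535.4 -353.7  251.6] xaxis [-0.0143  0.0038 -0.9999] jaw ang 10.18 F [ 0.   1.7 -7.3] w 19.4 q6 -0.88
shift cm [9.15 0.22 1.02]
turn deg -0.22
```

Emit:
{"fn": "arm_command", "kwargs": {
  "moves": [
    [2,0.1,0.5,-0.2,0],
    [5,0.2,1,-0.2,0],
    [8,0.2,1,-0.2,0],
    [9.1,0.2,1,-0.2,0],
    [9.1,0.2,1,-0.2,0]
  ]
}}

```text
time: 17.4
tool_pos: [539.7, -362.8, 316.7]
tcp_rot: [-2.154, 1.55, 2.74]
contact_force: [-0.3, 0.0, -6.8]
grip_width: 19.6
```

Run:
```python
from cr import *
plan([538,-363,132.5],10.4)
for n in("scene","top"):
    c=bot.capture(n);cv2.imwrite(f"pics/{n}10.png",c["frame"])
a=cv2.imread("pics/top10.png")[100:290,250:450];b=cv2.imread("pics/scene10.png")[100:290,50:250]
cv2.imwrite("pics/10z.png",cv2.resize(np.vstack([a,b]),None,fx=1.5,fy=1.5,interpolation=cv2.INTER_CUBIC))
```

```text
t 17.5 grasp pt [ 538.4 -363.   161.4] xaxis [-0.0132  0.0031 -0.9999] jaw ang 10.4 F [ 1.1 -0.1 -6.4] w 19.4 q6 -0.89
shift cm [ 2.89 -0.    0.01]
turn deg 0.0
```

View pics/10z.png

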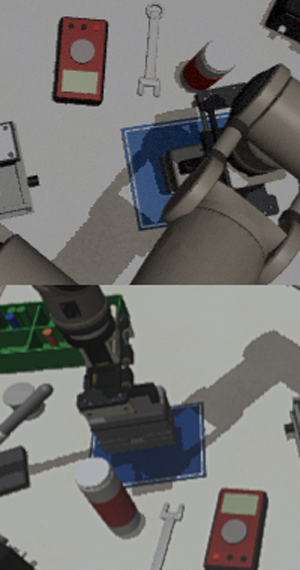

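Pack is over the mat; lower slowly.

Emit:
{"fn": "arm_command", "kwargs": {
  "moves": [
    [0.8,0,0,0,0],
    [1.5,0,0,0,0],
    [2,0,0,0,0],
    [2.4,0,0,0,0],
    [2.6,0,0,0,0],
    [2.8,0,0,0,0],
    [2.9,0,0,0,0],
    [2.9,0,0,0,0]
  ]
}}

```text
time: 18.4
tool_pos: [540.2, -363.7, 292.9]
tcp_rot: [-1.842, 1.56, 3.051]
contact_force: [0.1, -0.5, -4.7]
grip_width: 19.7
```

Run:
```python
from cr import *
plan([538,-363,132.5],10.4)
```

```text
t 18.5 grasp pt [ 538.4 -363.5  133.9] xaxis [-0.0111  0.001  -0.9999] jaw ang 10.4 F [-1.1 -0.7 -5.1] w 19.7 q6 -0.89
shift cm [ 0.14 -0.03 -0.06]
turn deg -0.0
```

Emit:
{"fn": "arm_command", "kwargs": {
  "moves": [
    [0.15,0,0,0,0],
    [0.2,0,0,0,0],
    [0.25,0,0,0,0],
    [0.25,0,0,0,0]
  ]
}}

```text
time: 18.9
tool_pos: [540.2, -364.5, 292.2]
tcp_rot: [-1.498, 1.562, -2.888]
contact_force: [-3.2, -4.2, 5.0]
grip_width: 19.7
```

Run:
```python
from cr import *
plan([538,-363,132.5],10.4)
```

```text
t 19.0 grasp pt [ 538.8 -364.8  133.2] xaxis [-0.0089 -0.0022 -1.    ] jaw ang 10.38 F [-2.8 -4.4  6. ] w 19.9 q6 -0.89
shift cm [ 0.07 -0.04 -0.19]
turn deg -0.02
```

Seated (the force has reversed to a light push). Open.

Emit:
{"fn": "arm_command", "kwargs": {
  "moves": [
    [-0.05,0,0,0,0],
    [-0.05,0,0,0,0.3],
    [-0.05,0,0,0,0.7],
    [-0.05,0,0,0,0.8],
    [-0.05,0,0,0,0.8],
    [-0.05,0,0,0,0.8],
    [-0.05,0,0,0,0.8],
    [-0.05,0,0,0,0.8],
    [-0.05,0,0,0,0.8]
  ]
}}

```text
time: 19.9
tool_pos: [540.2, -364.5, 292.7]
tcp_rot: [-1.509, 1.562, -2.899]
contact_force: [-1.0, -0.7, 1.1]
grip_width: 72.9
```

Emit:
{"fn": "arm_command", "kwargs": {
  "moves": [
    [-1,0,0,0,0.8],
    [-3,0,0,0,0.8],
    [-6,0,0,0,0.8],
    [-9,0,0,0,0.8],
    [-12,0,0,0,0.8],
    [-12,0,0,0,0.8]
  ]
}}

```text
time: 20.5
tool_pos: [541.5, -364.3, 418.8]
tcp_rot: [-0.326, 1.562, -1.715]
contact_force: [-0.6, 0.2, 0.3]
grip_width: 73.6
```

Run:
```python
from cr import *
plan(None,10.4)
o=bot.get_obs();c=bot.capture("wrist");cv2.imwrite("pics/w11.png",c["frame"])
b=np.array([538,-363,141.])
print(proj(cam(c,o),[b]))
for n in("scene","top"):
    c=bot.capture(n);cv2.imwrite(f"pics/{n}11.png",c["frame"])
```

```text
t 20.6 grasp pt [ 540.  -364.6  254.8] xaxis [-0.0073 -0.0035 -1.    ] jaw ang 10.38 F [-0.1  0.8 -0.1] w 73.4 q6 -0.89
turn deg -0.02
[[249.94214751 191.82928842]]
```

View pics/scene11.png

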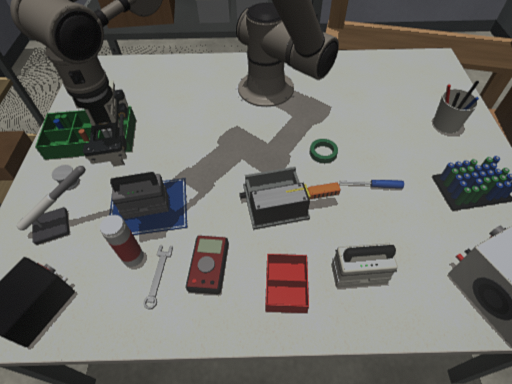

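View pics/top11.png

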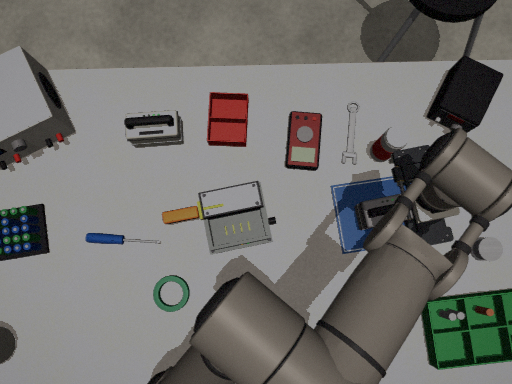

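View pics/w11.png

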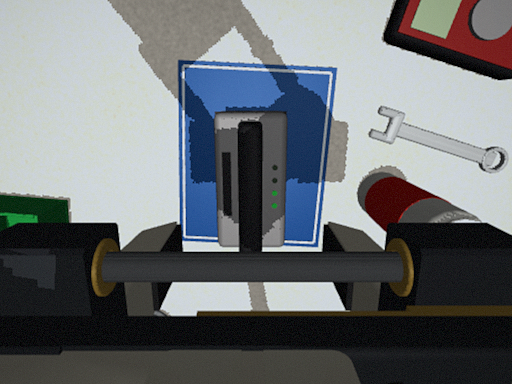

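Run:
```python
from h import *
print(bot.close_job());print(bot.get_obs()["time"])
```

```text
the job is handed in; nothing more can be done
None
the job is handed in; nothing more can be done
```

The job is handed in, at about 21 s of the 64 s allowed. The grey pack stands on the blue mat and the release tool is still fully home in the slot. The interface reported no verdict.

- **Release tool:** I pushed the blade in until the handle met the frame, with about 14 N of push at the end, and let go. The later top and scene pictures still show the handle against the yellow frame. I couldn't see the bolt itself. The pack lifted with only its own weight (about 7 N), so the bolt was clear.
- **Pack:** I lowered it until the mat took its weight, pressing down by about 6 N, before letting go. I estimate it within about 5 mm of the mat's centre, from the gripper position and where the handle bar shows in the wrist picture. It looks upright in all three views.
- **End state:** The gripper is about 12 cm above the pack, with no force on it. The other things on the bench look unmoved in the last pictures.
- **Measurements that disagreed:**
  - The tool's position along its length differed by up to 7 mm between the top and wrist cameras. The position I used gave a nose-to-grasp distance of 144.8 mm against the 145 mm specified.
  - The handle bar appeared about 3 mm from where I predicted, and I corrected for that before gripping.
  - The gripper was tilted by up to about 0.015 rad during the carry.

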